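# Tip the tall offcut into its marking bay

### The arm

A 6-joint arm with a two-finger parallel gripper is mounted at the origin on the work surface. World frame = base frame: x ahead of the robot, y to its left, z up, the work surface at z = 0. Lengths are in mm, angles in rad, forces in N, time in s.
With the tool pointing down it reaches from about 275 to 1000 mm from the base axis. Payload 8.4 kg.
Tool frame: the origin (TCP) lies midway between the tips of the shut fingers; the grasp point (between the pads) lies 19 mm behind it; z points along the fingers, y is the line along which they close (so a half turn about z gives the same grasp; the last joint's range is limited). The gripper opens to 85 mm and grips with 20 to 120 N. Pads are 22 mm wide; open, the fingers measure 114 mm over their backs; the gripper's body (76 mm by 85 mm) begins 54 mm behind the grasp point. The pads swing forward as they close: fully open they stand 13 mm farther back than shut.
Start: joints at [1.344, 0.353, 1.633, -0, 1.155, -0.002], TCP at [139.318, 609.277, 231.281] pointing down, gripper open.
Joint ranges: [-2.63, 2.63], [-0.92, 2.1], [0.06, 2.66], [-1.3, 4.44], [0, 2.69], [-3.02, 3.02]. Speed limits (rad/s): [2.22, 2.22, 2.79, 3.14, 3.14, 3.14].

### API

Orientations are given as [roll, pitch, yaw] about the fixed x, y, z axes, in that order (R = Rz(yaw) Ry(pitch) Rx(roll)).
In Python, from rig import telemetry, optics, r gives the robot as it stands.
- The arm moves only by the tool play_rows, never from a script. Its arguments are lists of equal length, an entry for each row: "dp": the shift along the tool's x, y, z in units of 40 mm (1.0 is 40 mm), a list of three; "rot": the turn, a rotation vector about the tool's x, y, z in units of 6 degrees (1.0 is 6 degrees), a list of three. In form: {"dp": [[tx, ty, tz], ...], "rot": [[ax, ay, az], ...]}. A call has 1 to 5 rows; each row is the pose to reach, as a shift and turn from the pose commanded when the call began, along the tool's axes at that moment; what a row does not reach only later rows make up. A row lasts 1/12 s, in which the tool goes at most 41.7 mm and 7.16 degrees, less where a joint would pass 70% of its speed; a pose out of reach is approached as far as the arm can. A call with a gripper value outside its range is refused whole. "fingers" is the opening, from 0 (shut) to 1 (fully open), set as the call begins (left out, the last holds). The fingers move at their own pace and stop on an object; "grip_force" is the grip in N (left out, the last holds). Time passes only in rows, so rows that repeat a pose let the fingers close. It gives the time, the measured TCP pose, the force, the opening and the grip force at its end, in the units of the state.
- telemetry.sense(): the state, without advancing time (a new reading comes with each control period).
- optics.grab_frame(name): name is "scene" or "top"; returns a dict with "color" (400x640x3 uint8, red, green, blue), "mtx" (3x3 intrinsics, pixels), "D" ([k1, k2, p1, p2, k3] as OpenCV has them; the pictures are not rectified), "R" (3x3) and "t" (3): a world point X has camera coordinates R X + t. Camera axes: x right, y down, z forward; pixel columns grow to the right and rows downward; lengths in mm; the calibration is good to about 2 mm. A picture is of the moment at which its call begins. There is no depth.
- r.sign_off(): hands the job in; it is judged then, once.
The state is a dict: "clock": time; "qpos": joint angles; "qvel": joint speeds; "joint_efforts": joint torques, N m; "eef_pos": TCP position; "tcp_rot": TCP orientation; "contact_force": force on the tool from outside, world axes, zero at the start; "wrist_torque": the same for the moment, N m; "opening": opening from 0.0 (shut) to 1.0 (fully open); "grasp_force": force on a finger pad.
Only numpy, scipy, OpenCV 4.12 (cv2) and the standard library are available. Lean on these libraries where they do the work, as an engineer would, in place of code of your own. Each camera call takes 0.05 s, during which the arm holds its last target. There are 200 camera calls.

### The job

Of the two pine offcuts standing on end on the marking-out board, push the taller one gently near its top so that it tips over and comes to rest lying flat in its own taped bay, its top end towards the stop batten but not yet touching it. Then push it by its foot end until it is snug and square against the batten, still between the tape lines, and draw back. Only push, never lift it; leave the shorter offcut standing and everything else where it is.

Things in the scene. Friction and masses are not known exactly. Their poses are not given: they have to be found in the camera images.
- board: Marking-out board: flat grey panel fixed to the bench, 310 (x) x 440 (y) x 12 thick. Origin at the centre of its underside, on the bench top (z = 0); z up. A stop batten crosses it near its +y end; white tape outlines two bays that run along y from the batten. An offcut stands at the -y end of each bay, at about y = -120, and would fall along +y.
- stop (a point): Point on the batten's flat face, which looks to the board's -y: midway along the batten, level with the panel's upper surface, at x = 0, y = +115 in the board's frame. Fixed wooden batten, 290 long (x), 28 wide, 22 high above the panel.
- bay_a (a point): Centre, on the panel's surface, of the taped bay at x = -70 of the board (y = -8). Inside the 9 wide white tapes the bay is 110 wide (x) and about 246 long (y = -131 to the batten at +115). The tape is flat. Axes as the board's.
- bay_b (a point): Centre, on the panel's surface, of the other taped bay, at x = +70, y = -8 of the board; same size and axes as bay_a.
- tall: The taller pine offcut, standing in either bay: 70 wide (x) x 28 thick (y) x 170 tall (z), 0.12 to 0.23 kg. Origin at the centre of its foot. At the start its axes are within 0.06 rad of the board's. Pushed high it pivots on its foot's edge and falls by itself once leaned 10 degrees; may slide up to 20 on landing. Lying as wanted, y points down, z to the batten. It slides on the panel at 1 to 2 N.
- tall_mid (a point): Middle of the taller offcut, 85 from either end.
- tall_top (a point): Centre of the taller offcut's top end face, the end that finally meets the batten.
- short: The shorter offcut: same 70 x 28 section, same pine, 110 tall, standing in the other bay, 0.11 kg. Origin at the centre of its foot. To be left standing.
- glue: White glue bottle with orange cap, 44 diameter, 130 tall, standing on the board behind (+y of) the batten. Origin under its centre.
- jar: Glass screw jar with steel lid, 52 diameter, 70 tall, standing on the board behind the batten. Origin under its centre.
- hammer: Hammer lying on the bench on the robot's left. Origin under its middle.
- driver: Screwdriver with blue handle lying on the bench on the robot's right. Origin under its middle.
- tape: Yellow tape measure, 70 x 40 x 65 high, on the left of the bench. Origin under its centre.
- carton: Cardboard carton of screws, 100 x 70 x 50 high, on the right of the bench. Origin under its centre.
Mind the look-alikes: they are no part of the job. Leave any turquoise look-alike of the tall alone. Leave any pink or turquoise look-alike of the short alone.

How it is judged (in metres and radians):
On the way, in this order (a step that is already met when the one before it is completed fails the run):
1. the taller offcut has been tipped over and lies flat and still in its bay, top end towards the batten and at least 5 mm short of it (angle between tall's own y axis and vertical above 3.04 rad and height (world z) of tall_mid below 0.036 m and (x of tall_mid in the frame of board between -0.1 and -0.04 m or x of tall_mid in the frame of board between 0.04 and 0.1 m) and y of tall_mid in the frame of board above -0.05 m and y of tall_top in the frame of board below 0.11 m and linear speed of tall below 0.02 m/s), for 0.2 s.
2. the offcut has been pushed up snug and square against the batten, between the tape lines (angle between tall's own y axis and vertical above 3.04 rad and height (world z) of tall_mid below 0.036 m and (x of tall_mid in the frame of board between -0.094 and -0.046 m or x of tall_mid in the frame of board between 0.046 and 0.094 m) and (x of tall_top in the frame of board between -0.096 and -0.044 m or x of tall_top in the frame of board between 0.044 and 0.096 m) and y of tall_top in the frame of board above 0.11 m and angle between the x axis of tall and the x axis of board, either way round below 0.07 rad), for 0.2 s.
At the end, for the whole second after the job is handed in: Taller offcut flat in its bay, top end within 5 mm of the batten, square within 0.07 rad, middle within 24 mm and top end within 26 mm of the bay's centre line, at rest; shorter one upright, moved under 15 mm; all other loose things moved under 30 mm (all of step 2 and linear speed of tall below 0.01 m/s and angle between short's own z axis and vertical below 0.1 rad and distance of short from where it was at the start of the episode below 0.015 m and distance of each of glue, jar, hammer, driver, tape, carton from where it was at the start of the episode below 0.03 m); the robot touches nothing.
It fails at once if the taller offcut is lifted (middle more than 20 mm higher than when standing, or its foot more than 45 mm over the bench) (height (world z) of tall_mid above 0.117 m or height (world z) of tall above 0.045 m).
It fails at once if the taller offcut is squeezed or shoved hard (over 40 N) (contact force between the fingers and tall above 40 N).
It fails at once if the shorter offcut is knocked over or shifted (angle between short's own z axis and vertical above 0.25 rad or distance of short from where it was at the start of the episode above 0.02 m).
It fails at once if another thing is disturbed by more than 30 mm (distance of any of glue, jar, hammer, driver, tape, carton from where it was at the start of the episode above 0.03 m).
It also fails if it takes over 42 s, if anything falls off the work surface, if the arm or the gripper's body presses on something with over 40 N, if the wrist force passes 120 N, or if a joint passes its speed limit or range.

## Working session

There is one attempt and no reset: what is moved stays moved. The work goes in short steps, Python scripts to look and compute and a tool call to move; the robot and the scene stay as the last step left them, time stands still between calls to the robot, and variables do not carry over. Pictures are saved under pics/ and viewed, at most 10 in all, crops included, and the job is handed in when it is done.

Besides the shell and the picture viewer there is one more tool, called after "Emit:" as name(argument=value, ...) on one line, values as JSON. play_rows: Moves the arm, as the interface text tells. Its arguments: {"type":"object","properties":{"dp":{"type":"array"},"rot":{"type":"array"},"fingers":{"type":"number"},"grip_force":{"type":"number"}},"required":["dp","rot"]}

```bash
mkdir -p pics; python3 - <<'E'
from rig import telemetry, optics, r
import cv2, pickle
d={}
for n in("scene","top"):
    f=optics.grab_frame(n); d[n]=f
    cv2.imwrite(f"pics/{n}0.png",f["color"][:,:,::-1])
    print(n,f["mtx"],f["D"],f["R"],f["t"])
pickle.dump(d,open("f0.pkl","wb"))
print(telemetry.sense())
E
```

```text
scene [[382.42973279   0.         318.33156553]
 [  0.         382.42973279 199.5833967 ]
 [  0.           0.           1.        ]] [-0.00330455  0.          0.          0.          0.        ] [[ 0.67341922  0.73912559  0.01413893]
 [ 0.48911869 -0.43113323 -0.75821306]
 [-0.55431892  0.51751086 -0.65185355]] [-306.60381954 -132.35160176 1601.70735577]
top [[506.88872421   0.         330.20540704]
 [  0.         506.88872421 197.62280957]
 [  0.           0.           1.        ]] [0.04591278 0.         0.         0.         0.        ] [[ 0.01333112 -0.99987827 -0.00810713]
 [-0.99937556 -0.01305821 -0.03283258]
 [ 0.03272272  0.00853976 -0.99942798]] [ -17.10106242  469.05349207 1518.917286  ]
{'clock': 0.1, 'qpos': array([ 1.34356340e+00,  3.53574520e-01,  1.63405333e+00, -5.82116827e-06,
        1.15519320e+00, -2.39494328e-03]), 'qvel': array([ 0.0013841 , -0.00073767, -0.00146299,  0.00029375,  0.00044782,
       -0.00149998]), 'joint_efforts': array([ 1.66426180e-03, -6.06359696e+01, -3.42819536e+01,  2.21865239e-04,
        3.83817038e-03,  1.38344734e-05]), 'eef_pos': array([139.24661793, 608.85901683, 230.64223517]), 'tcp_rot': array([-3.14036426e+00,  2.38080756e-06,  2.91675703e+00]), 'contact_force': array([-0.19196197, -0.04838404, -0.85935675]), 'wrist_torque': array([ 0.04087414, -0.00076024, -0.0129107 ]), 'grasp_force': 0.0, 'opening': 1.0023585768729004}
```

View pics/scene0.png

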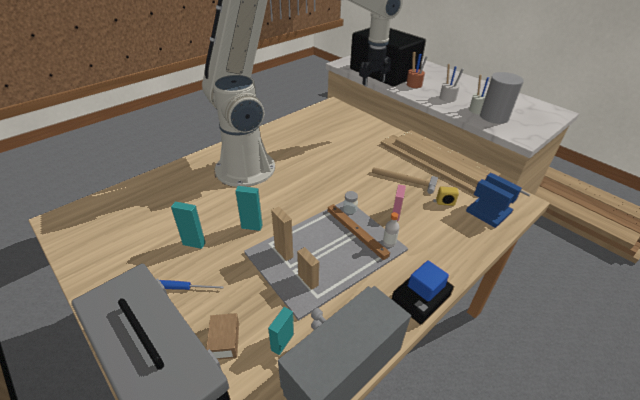

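View pics/top0.png

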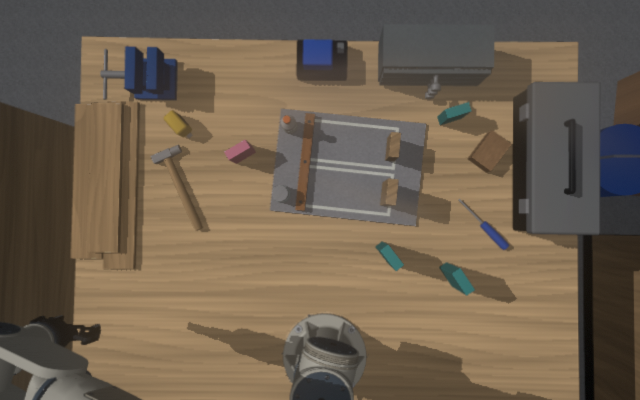

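The scene view shows the tall offcut at about (283,235), on the robot's side, and the short one at (308,268). In the top view the tall one is at about (390,192). The board corners are near (280,109), (427,124), (418,227) and (271,211), and the batten is on the left (+y).

```bash
cat > h.py <<'E'
import cv2, numpy as np
def ray(f,uv,z):
    p=cv2.undistortPoints(np.float64(uv).reshape(-1,1,2),f["mtx"],np.float64(f["D"])).reshape(-1,2)
    R,t=np.array(f["R"]),np.array(f["t"]); c=-R.T@t
    d=np.c_[p,np.ones(len(p))]@R
    return c+d*((z-c[2])/d[:,2])[:,None]
def proj(f,X):
    R,t=np.array(f["R"]),np.array(f["t"])
    return cv2.projectPoints(np.float64(X).reshape(-1,1,3),cv2.Rodrigues(R)[0],t,f["mtx"],np.float64(f["D"]))[0].reshape(-1,2)
E
python3 - <<'E'
import pickle; from h import *
d=pickle.load(open("f0.pkl","rb")); f=d["top"]; im=f["color"]
hsv=cv2.cvtColor(im,cv2.COLOR_RGB2HSV)
m=((hsv[...,1]<50)&(hsv[...,2]>50)).astype(np.uint8)*255
m[:100]=0;m[235:]=0;m[:,:262]=0;m[:,436:]=0
m=cv2.morphologyEx(m,cv2.MORPH_OPEN,np.ones((3,3)))
cs=np.vstack([c for c in cv2.findContours(m,0,2)[0] if cv2.contourArea(c)>200])
hull=cv2.convexHull(cs); print(cv2.minAreaRect(hull)); box=cv2.boxPoints(cv2.minAreaRect(hull))
w=ray(f,box,12); print(box,w)
w=w[:,:2]; print([np.linalg.norm(w[i]-w[(i+1)%4]) for i in range(4)],w.mean(0))
for i in range(4):
    e=w[(i+1)%4]-w[i]; print(np.degrees(np.arctan2(e[1],e[0])))
c=cv2.resize(im[100:235,265:435],None,fx=4.5,fy=4.4,interpolation=cv2.INTER_CUBIC)
s=d["scene"]["color"][180:320,240:420]
cv2.imwrite("pics/c1.png",c[:,:,::-1]);cv2.imwrite("pics/c2.png",cv2.resize(s,None,fx=4.2,fy=4.2,interpolation=cv2.INTER_CUBIC)[:,:,::-1])
E
```

```text
((347.7671203613281, 166.71234130859375), (146.45401000976562, 102.69578552246094), 6.009006023406982)
[[269.56714 210.11235]
 [280.3178  107.98082]
 [425.9671  123.31233]
 [415.21643 225.44386]] [[ 429.21417255  170.54511649   12.        ]
 [ 737.72487233  143.17828092   12.        ]
 [ 696.25929688 -295.71696994   12.        ]
 [ 389.21352036 -266.16297886   12.        ]]
[np.float64(309.7221263761424), np.float64(440.84967412370673), np.float64(308.46482338483395), np.float64(438.5362159756757)] [563.10296553 -62.03913785]
-5.069226820377309
-95.39712227454402
174.50206235238267
84.76654725523183
```

View pics/c1.png

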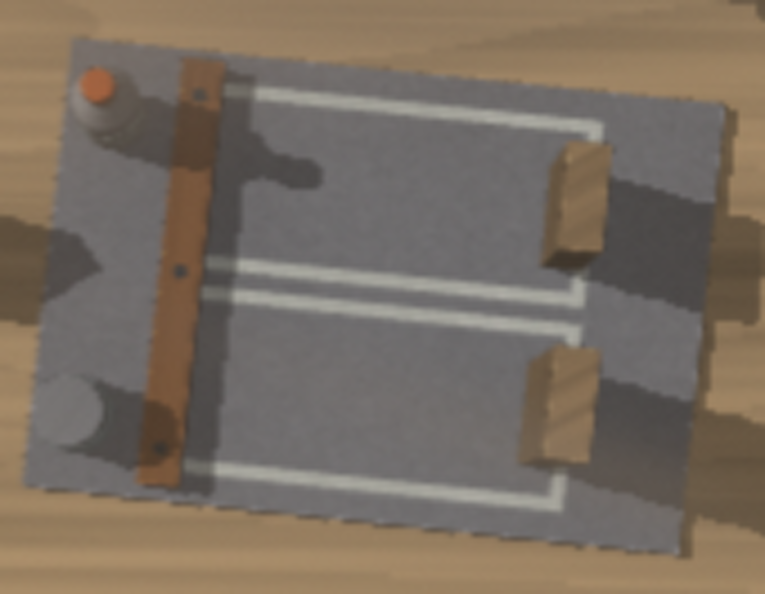

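View pics/c2.png

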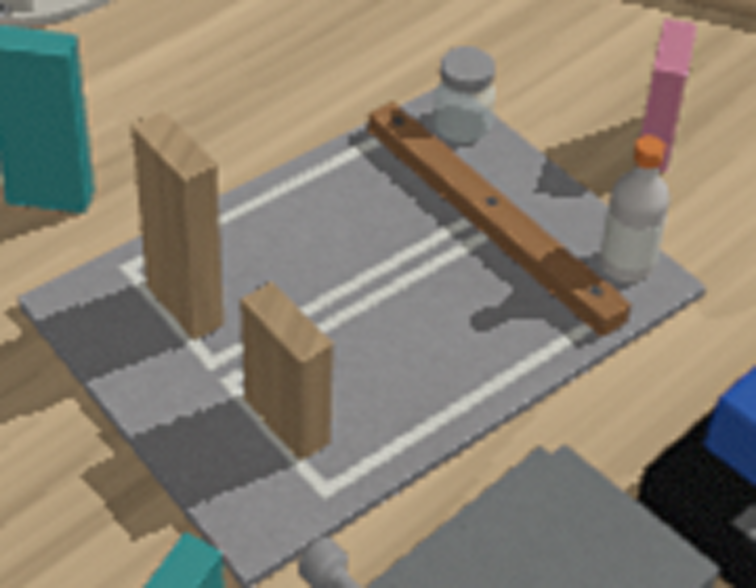

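The top crop shows the tall top face at crop corners about (551,347), (600,350), (592,463), (543,460). The short one is at about (568,142) to (610,145). In the scene crop the tall foot's front corners are near (200,338) and (221,325).

```bash
cat >> h.py <<'E'
B=np.array([563.1,-62.0]); A=np.radians(-5.25)
RB=np.array([[np.cos(A),-np.sin(A)],[np.sin(A),np.cos(A)]])
def tob(w): return (np.atleast_2d(w)[:,:2]-B)@RB
def tow(b): return np.atleast_2d(b)@RB.T+B
E
python3 - <<'E'
import pickle; from h import *
np.set_printoptions(suppress=True,precision=1)
d=pickle.load(open("f0.pkl","rb")); f=d["top"]
def g(P,z):
    P=np.float64(P); w=ray(f,np.c_[265+P[:,0]/4.5-.4,100+P[:,1]/4.4-.4],z); b=tob(w); print("w",w[:,:2].mean(0),"b",b.mean(0)); print(b)
g([(551,347),(600,350),(592,463),(543,460)],182)
g([(568,142),(610,145),(603,253),(560,250)],122)
print("stop face (z 34)");g([(222,70),(185,480)],34)
print("tapes");g([(600,123),(583,303),(579,325),(558,508),(400,105)],12)
s=d["scene"]
P=np.float64([(200,338),(221,325),(150,292)]); w=ray(s,np.c_[240+P[:,0]/4.2-.4,180+P[:,1]/4.2-.4],12); print("tall foot scene",w,tob(w))
P=np.float64([(160,145),(190,178),(218,165),(185,131)][1:3]); w=ray(s,np.c_[240+P[:,0]/4.2-.4,180+P[:,1]/4.2-.4],182); print("tall top scene",w,tob(w))
print(tow([[-70,-180],[-70,115]]))
E
```

```text
w [ 481.6 -175.7] b [ -70.7 -120.7]
[[ -37.  -105.1]
 [ -35.8 -134.1]
 [-104.4 -136.3]
 [-105.7 -107.3]]
w [ 616.1 -189.7] b [  64.5 -122.3]
[[  98.5 -108.1]
 [  99.2 -134.1]
 [  30.5 -136.8]
 [  29.7 -110.1]]
stop face (z 34)
w [573.3  50.7] b [ -0.2 113.1]
[[ 138.8  115.7]
 [-139.1  110.6]]
tapes
w [ 579.7 -175.5] b [  27.  -111.5]
[[ 132.8 -138.3]
 [   8.9 -139.6]
 [  -6.3 -138.5]
 [-132.  -137.2]
 [ 131.4   -4.1]]
tall foot scene [[ 515.1 -188.    12. ]
 [ 515.7 -168.1   12. ]
 [ 453.3 -188.    12. ]] [[ -36.2 -129.9]
 [ -37.5 -110. ]
 [ -97.8 -135.5]]
tall top scene [[ 516.9 -189.8  182. ]
 [ 519.6 -167.3  182. ]] [[ -34.3 -131.5]
 [ -33.6 -108.8]]
[[ 476.9 -234.8]
 [ 503.9   58.9]]
```

```bash
cat >> h.py <<'E'
from scipy.spatial.transform import Rotation as Ro
from rig import telemetry
GR=Ro.from_matrix(np.c_[np.r_[RB@[0,1],0],np.r_[RB@[1,0],0],[0,0,-1]])
def plan(bx,by,z,rows=5,goal=GR):
    "target board xy, world z -> units in tool axes"
    s=telemetry.sense(); c=Ro.from_euler('xyz',s["tcp_rot"]); t=np.r_[tow([[bx,by]])[0],z]
    d=c.inv().apply(t-s["eef_pos"])/40; ro=np.degrees((c.inv()*goal).as_rotvec())/6
    print("clock",s["clock"],"board",tob(s["eef_pos"]),s["eef_pos"][2],"dp",d.round(2),"rot",ro.round(2),"F",s["contact_force"],"q",s["qpos"].round(2),"op",s["opening"])
E
python3 - <<'E'
import pickle; from h import *
np.set_printoptions(suppress=True,precision=2)
plan(-70.5,-195,260)
d=pickle.load(open("f0.pkl","rb"))
print(ray(d["top"],[(389,256),(457,278)],90))
E
```

```text
clock 0.1 board [[-483.46  629.26]] 230.6422351681998 dp [-12.97 -19.05  -0.71] rot [-0.01  0.01 13.73] F [-0.19 -0.05 -0.86] q [ 1.34  0.35  1.63 -0.    1.16 -0.  ] op 1.0023585768729004
[[ 303.31 -180.33   90.  ]
 [ 244.65 -371.84   90.  ]]
```

Emit:
play_rows(dp=[[-0.55,-0.8,-0.2],[-1.1,-1.6,-0.4],[-1.65,-2.4,-0.6],[-2.2,-3.2,-0.7],[-2.75,-4.0,-0.7]], rot=[[0,0,0.6],[0,0,1.2],[0,0,1.8],[0,0,2.4],[0,0,3.0]], fingers=0.35)

```text
clock: 0.52
eef_pos: [211.2, 427.4, 259.8]
tcp_rot: [3.141, 0.0, 2.6]
contact_force: [1.0, 0.1, 0.3]
opening: 0.342
grasp_force: 0.0
```

```bash
python3 -c "
from h import *
plan(-70.5,-195,260)"
```

```text
clock 0.5167 board [[-395.16416814  455.12399265]] 259.7937436176166 dp [-1.438e+01 -1.111e+01 -1.000e-02] rot [ 1.00e-02 -0.00e+00  1.07e+01] F [0.99003318 0.13061752 0.29927401] q [ 1.11  0.09  1.91 -0.    1.14  0.08] op 0.3417254649096307
```

Emit:
play_rows(dp=[[-0.8,-0.6,0],[-1.6,-1.2,0],[-2.4,-1.8,0],[-3.2,-2.4,0],[-4.0,-3.05,0]], rot=[[0,0,0.7],[0,0,1.4],[0,0,2.1],[0,0,2.8],[0,0,3.5]])

```text
clock: 0.93
eef_pos: [285.7, 240.3, 259.2]
tcp_rot: [3.141, 0.0, 2.233]
contact_force: [0.9, 0.3, 0.9]
opening: 0.347
grasp_force: 0.0
```

```bash
python3 -c "
from h import *
plan(-70.5,-195,260)"
```

```text
clock 0.9333 board [[-303.86833761  275.63935079]] 259.2194842563596 dp [-12.57  -3.8   -0.02] rot [ 0.  -0.   7.2] F [0.87119705 0.30941091 0.87213962] q [ 0.7  -0.09  2.09 -0.    1.14  0.03] op 0.3472948210492009
```

Emit:
play_rows(dp=[[-0.95,-0.3,0],[-1.9,-0.6,0],[-2.85,-0.85,0],[-3.8,-1.15,0],[-4.75,-1.45,0]], rot=[[0,0,0.7],[0,0,1.4],[0,0,2.1],[0,0,2.8],[0,0,3.5]])

```text
clock: 1.35
eef_pos: [357.3, 54.7, 259.4]
tcp_rot: [3.141, 0.0, 1.866]
contact_force: [2.2, 0.1, 0.8]
opening: 0.348
grasp_force: 0.0
```

```bash
python3 -c "
from h import *
plan(-70.5,-195,260)"
```

```text
clock 1.35 board [[-215.62527169   97.41974943]] 259.40767724013267 dp [-8.14  0.6  -0.01] rot [ 0.01 -0.    3.7 ] F [2.15712887 0.10092463 0.84887474] q [ 0.15 -0.12  2.11  0.    1.15 -0.15] op 0.3484992024807776
```

Emit:
play_rows(dp=[[-1.0,0.05,0],[-2.0,0.15,0],[-3.0,0.2,0],[-4.0,0.3,0],[-5.0,0.35,0]], rot=[[0,0,0.8],[0,0,1.6],[0,0,2.4],[0,0,3.1],[0,0,3.7]])

```text
clock: 1.77
eef_pos: [429.7, -132.6, 259.2]
tcp_rot: [3.141, -0.0, 1.478]
contact_force: [1.7, 1.6, -1.0]
opening: 0.35
grasp_force: 0.0
```

```bash
python3 -c "
from h import *
plan(-70.5,-195,260)"
```

```text
clock 1.7667 board [[-126.3594584   -82.46476861]] 259.2068512242383 dp [-2.81  1.4  -0.02] rot [ 0.   -0.   -0.01] F [ 1.66075136  1.60779433 -0.95627309] q [-0.3   0.04  1.96  0.    1.14 -0.21] op 0.35018922975608735
```

Emit:
play_rows(dp=[[-0.9,0.45,0],[-1.8,0.9,0],[-2.6,1.4,0],[-2.8,1.4,0.6],[-2.8,1.4,1.4]], rot=[[0,0,0],[0,0,0],[0,0,0],[0,0,0],[0,0,0]])

```text
clock: 2.18
eef_pos: [477.6, -250.6, 204.5]
tcp_rot: [3.137, 0.003, 1.48]
contact_force: [0.0, 0.2, -1.1]
opening: 0.352
grasp_force: 0.0
```

Emit:
play_rows(dp=[[0,0,0.6],[0,0,1.1],[0,0,1.1]], rot=[[0,0,0],[0,0,0],[0,0,0]])

```text
clock: 2.43
eef_pos: [472.7, -245.7, 155.2]
tcp_rot: [-3.135, -0.003, 1.482]
contact_force: [-1.1, -0.0, -0.7]
opening: 0.348
grasp_force: 0.0
```

```bash
python3 -c "
from h import *
plan(-70.5,-150,160)"
```

```text
clock 2.4333 board [[ -73.25462598 -191.16763985]] 155.18797909297888 dp [ 1.03  0.07 -0.12] rot [-0.06 -0.03  0.03] F [-1.12483945 -0.03982167 -0.671771  ] q [-0.48  0.3   1.9  -0.    0.95 -0.39] op 0.34845426500941795
```

Emit:
play_rows(dp=[[0.3,0,0.1],[0.6,0,0.1],[0.8,0,0.1],[0.95,0,0.1],[1.0,0,0.1]], rot=[[0,0,0],[0,0,0],[0,0,0],[0,0,0],[0,0,0]])

```text
clock: 2.85
eef_pos: [479.6, -205.7, 156.4]
tcp_rot: [3.14, 0.0, 1.484]
contact_force: [0.2, 1.0, -0.5]
opening: 0.348
grasp_force: 0.0
```

Emit:
play_rows(dp=[[0.06,0,0],[0.12,0,0],[0.18,0,0],[0.24,0,0],[0.3,0,0]], rot=[[0,0,0],[0,0,0],[0,0,0],[0,0,0],[0,0,0]])

```text
clock: 3.27
eef_pos: [480.0, -195.0, 155.3]
tcp_rot: [3.142, 0.0, 1.482]
contact_force: [-0.9, 0.3, 0.3]
opening: 0.346
grasp_force: 0.1
```

```bash
python3 -c "
from h import *
from rig import optics
plan(-70.5,-110,150)
f=optics.grab_frame('scene');cv2.imwrite('pics/t1.png',cv2.resize(f['color'][130:300,200:420],None,fx=3,fy=3)[:,:,::-1])"
```

```text
clock 3.2667 board [[ -70.58838668 -140.06852679]] 155.33854730414566 dp [0.75 0.   0.13] rot [0.   0.   0.03] F [-0.88349684  0.30795425  0.32897636] q [-0.39  0.28  1.93 -0.    0.93 -0.3 ] op 0.3463652807851732
```

View pics/t1.png

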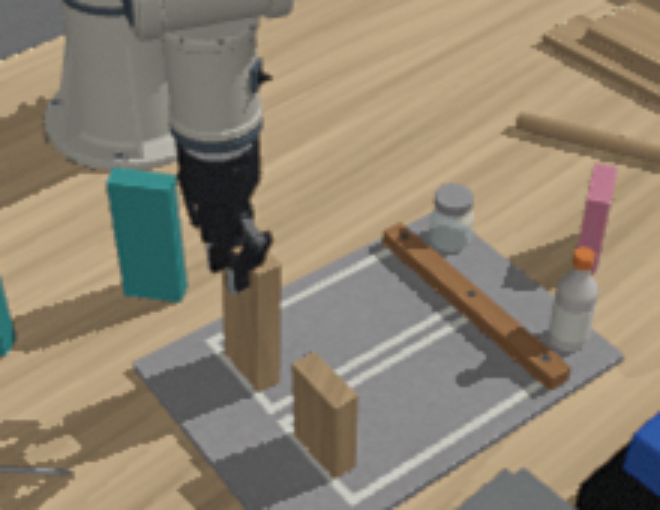

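The fingers are at the back of the tall offcut near its top, at about crop (245,270), and the short one is untouched. I'll keep pushing slowly.

Emit:
play_rows(dp=[[0.06,0,0],[0.12,0,0],[0.18,0,0],[0.24,0,0],[0.3,0,0]], rot=[[0,0,0],[0,0,0],[0,0,0],[0,0,0],[0,0,0]])

```text
clock: 3.73
eef_pos: [481.0, -182.9, 155.3]
tcp_rot: [-3.142, -0.0, 1.482]
contact_force: [-0.7, 0.1, 0.1]
opening: 0.349
grasp_force: 0.0
```

Emit:
play_rows(dp=[[0.06,0,0],[0.12,0,0],[0.18,0,0],[0.24,0,0],[0.3,0,0]], rot=[[0,0,0],[0,0,0],[0,0,0],[0,0,0],[0,0,0]])

```text
clock: 4.15
eef_pos: [482.1, -170.9, 155.3]
tcp_rot: [-3.142, 0.0, 1.482]
contact_force: [0.6, -1.2, 0.9]
opening: 0.349
grasp_force: 0.0
```

Emit:
play_rows(dp=[[0.05,0,0],[0.1,0,0],[0.1,0,0],[0.1,0,0],[0.1,0,0]], rot=[[0,0,0],[0,0,0],[0,0,0],[0,0,0],[0,0,0]])

```text
clock: 4.57
eef_pos: [482.5, -167.2, 155.3]
tcp_rot: [-3.142, 0.0, 1.482]
contact_force: [0.5, 0.7, 0.5]
opening: 0.353
grasp_force: 0.0
```

```bash
python3 -c "
from h import *
from rig import optics
plan(-70.5,-110,150)
f=optics.grab_frame('scene');cv2.imwrite('pics/t2.png',cv2.resize(f['color'][130:300,200:420],None,fx=3,fy=3)[:,:,::-1])"
```

```text
clock 4.5667 board [[ -70.67709241 -112.14929605]] 155.28054110920937 dp [0.05 0.   0.13] rot [-0.    0.    0.03] F [0.50702956 0.74707524 0.50470055] q [-0.34  0.27  1.95 -0.    0.93 -0.25] op 0.3534565511856414
```

View pics/t2.png

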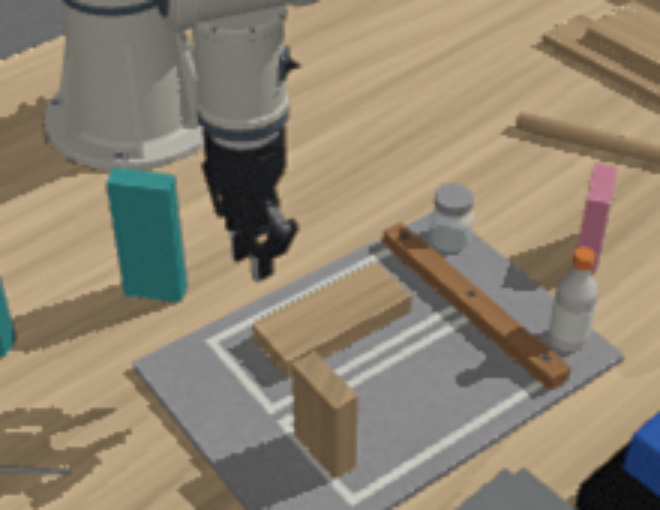

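The tall offcut now lies flat in its bay. Its top face corners are at about crop (253,327), (377,263), (411,297) and (290,363), and there is a clear gap to the batten. I'll measure it and back off.

```bash
python3 - <<'E'
from h import *
from rig import optics
np.set_printoptions(suppress=True,precision=1)
import pickle
d=pickle.load(open("f0.pkl","rb"));s=d["scene"]
P=np.float64([(253,327),(377,263),(411,297),(290,363)])
b=tob(ray(s,np.c_[200+P[:,0]/3-.3,130+P[:,1]/3-.3],40));print(b,b.mean(0))
plan(-70,-165,155)
E
```

```text
[[ -97.  -100.7]
 [ -97.2   69.7]
 [ -31.2   66.4]
 [ -30.6  -97.9]] [-64.  -15.6]
clock 4.6167 board [[ -70.6 -112.2]] 155.28746078512998 dp [-1.3  0.   0. ] rot [0. 0. 0.] F [ 0.4 -0.2 -0.1] q [-0.3  0.3  1.9 -0.   0.9 -0.2] op 0.34898733624688855
```

Emit:
play_rows(dp=[[-0.6,0,0],[-1.3,0,0],[-1.6,0,0.3],[-1.6,0,1.0],[-1.6,0,1.9]], rot=[[0,0,0],[0,0,0],[0,0,0],[0,0,0],[0,0,0]])

```text
clock: 5.03
eef_pos: [478.4, -232.7, 79.9]
tcp_rot: [3.137, 0.002, 1.48]
contact_force: [0.1, 0.7, -0.5]
opening: 0.345
grasp_force: 0.0
```

```bash
python3 - <<'E'
from h import *
from rig import optics
np.set_printoptions(suppress=True,precision=2)
f=optics.grab_frame('top');im=f["color"]
cv2.imwrite('pics/t3.png',cv2.resize(im[100:235,265:435],None,fx=4.5,fy=4.4,interpolation=cv2.INTER_CUBIC)[:,:,::-1])
plan(-70,-165,26)
E
```

```text
clock 5.0833 board [[ -73.67 -175.47]] 72.38948701779552 dp [0.26 0.1  1.16] rot [-0.05 -0.02  0.01] F [-1.86  1.52 -5.98] q [-0.45  0.42  1.96  0.    0.77 -0.36] op 0.34938855358126614
```

View pics/t3.png

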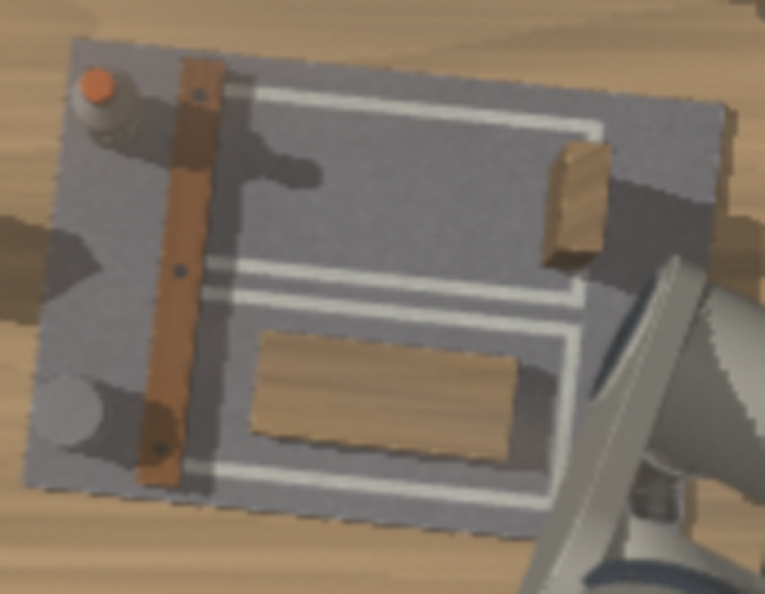

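The top view shows the offcut lying in the bay. Its corners are at crop (262,331), (518,356), (509,460) and (251,434), roughly square with the batten.

```bash
python3 - <<'E'
from h import *
import pickle
np.set_printoptions(suppress=True,precision=3)
f=pickle.load(open("f0.pkl","rb"))["top"]
P=np.float64([(262,331),(518,356),(509,460),(251,434)])
b=tob(ray(f,np.c_[265+P[:,0]/4.5-.4,100+P[:,1]/4.4-.4],40));print(b,b.mean(0))
v=b[0]+b[3]-b[1]-b[2];print("yaw",np.arctan2(-v[0],v[1]))
m=b.mean(0);print("foot",(b[1]+b[2])/2)
P=np.float64([(223,65),(186,484)]);q=tob(ray(f,np.c_[265+P[:,0]/4.5-.4,100+P[:,1]/4.4-.4],34));print("batten top edge",q)
plan(-70,-165,26)
E
```

```text
[[ -34.49    70.648]
 [ -33.738  -97.906]
 [-103.663  -99.146]
 [-104.      70.541]] [-68.973 -13.966]
yaw 0.0032223506940843413
foot [-68.7   -98.526]
batten top edge [[ 142.268  115.375]
 [-141.738  109.678]]
clock 5.0833 board [[ -73.668 -175.467]] 72.38948701779552 dp [0.26 0.1  1.16] rot [-0.05 -0.02  0.01] F [-1.856  1.524 -5.975] q [-0.45  0.42  1.96  0.    0.77 -0.36] op 0.34938855358126614
```

Emit:
play_rows(dp=[[0,0,0.4],[0.1,0.05,0.8],[0.3,0.05,1.15],[0.5,0.05,1.3],[0.5,0.05,1.3]], rot=[[0,0,0],[0,0,0],[0,0,0],[0,0,0],[0,0,0]])

```text
clock: 5.5
eef_pos: [479.2, -209.4, 26.1]
tcp_rot: [-3.138, -0.001, 1.483]
contact_force: [-1.7, 0.4, -0.2]
opening: 0.352
grasp_force: 0.0
```

```bash
python3 -c "
from h import *
plan(-69,-113,18)"
```

```text
clock 5.5 board [[ -70.02287727 -154.47891477]] 26.065579805654853 dp [1.04 0.03 0.2 ] rot [-0.03 -0.01  0.03] F [-1.67824789  0.43164369 -0.16249378] q [-0.42  0.49  1.99  0.    0.66 -0.33] op 0.3516047221983311
```

Emit:
play_rows(dp=[[0.3,0,0.1],[0.6,0,0.2],[0.8,0,0.2],[0.95,0.02,0.2],[1.0,0.02,0.2]], rot=[[0,0,0],[0,0,0],[0,0,0],[0,0,0],[0,0,0]])

```text
clock: 5.92
eef_pos: [485.3, -170.3, 19.7]
tcp_rot: [3.141, 0.0, 1.483]
contact_force: [0.2, -0.3, 0.2]
opening: 0.35
grasp_force: 0.0
```

Emit:
play_rows(dp=[[0.08,0,0],[0.16,0,0],[0.24,0,0],[0.32,0,0],[0.4,0,0]], rot=[[0,0,0],[0,0,0],[0,0,0],[0,0,0],[0,0,0]])

```text
clock: 6.33
eef_pos: [486.5, -155.5, 19.4]
tcp_rot: [3.141, 0.0, 1.482]
contact_force: [-0.2, -1.3, 0.5]
opening: 0.353
grasp_force: 0.7
```

```bash
python3 -c "
from h import *
plan(-69,-69,18)"
```

```text
clock 6.3333 board [[ -67.75151171 -100.11589277]] 19.427452635756502 dp [ 0.78 -0.03  0.04] rot [0.   0.   0.03] F [-0.15043419 -1.30547701  0.53950514] q [-0.31  0.49  2.02 -0.    0.63 -0.22] op 0.35293175800101606
```

Emit:
play_rows(dp=[[0.08,0,0],[0.16,0,0],[0.24,0,0],[0.32,0,0],[0.4,0,0]], rot=[[0,0,0],[0,0,0],[0,0,0],[0,0,0],[0,0,0]])

```text
clock: 6.75
eef_pos: [487.7, -139.2, 19.3]
tcp_rot: [-3.142, 0.0, 1.482]
contact_force: [0.1, -2.3, 1.8]
opening: 0.352
grasp_force: 0.8
```

Emit:
play_rows(dp=[[0.06,0,0],[0.12,0,0],[0.18,0,0],[0.24,0,0],[0.28,0,0]], rot=[[0,0,0],[0,0,0],[0,0,0],[0,0,0],[0,0,0]])

```text
clock: 7.17
eef_pos: [488.7, -128.1, 19.3]
tcp_rot: [-3.141, -0.0, 1.482]
contact_force: [0.3, -1.1, 1.1]
opening: 0.349
grasp_force: 0.7
```

```bash
python3 - <<'E'
from h import *
from rig import optics
f=optics.grab_frame('top');im=f["color"]
cv2.imwrite('pics/t4.png',cv2.resize(im[100:235,265:435],None,fx=4.5,fy=4.4,interpolation=cv2.INTER_CUBIC)[:,:,::-1])
plan(-69,-66,18)
E
```

```text
clock 7.2167 board [[-68.08465448 -72.43477436]] 19.245031725311907 dp [ 0.16 -0.02  0.03] rot [-0.   -0.    0.03] F [-0.39981117 -0.1855892   0.39868957] q [-0.26  0.48  2.03  0.    0.62 -0.17] op 0.35280110782407936
```

View pics/t4.png

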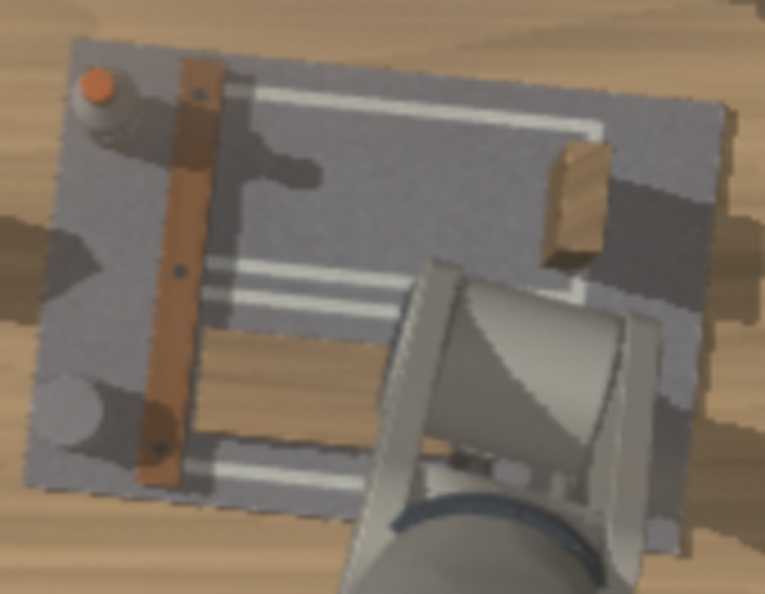

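The offcut is almost at the batten, with its top end at crop x 195–205 and the batten edge at about 188–197. I'll creep forward until the force rises.

Emit:
play_rows(dp=[[0.03,0,0],[0.06,0,0],[0.09,0,0],[0.12,0,0],[0.12,0,0]], rot=[[0,0,0],[0,0,0],[0,0,0],[0,0,0],[0,0,0]])

```text
clock: 7.63
eef_pos: [489.1, -123.4, 19.2]
tcp_rot: [-3.141, -0.0, 1.482]
contact_force: [0.3, 0.4, -0.2]
opening: 0.349
grasp_force: 0.0
```

Emit:
play_rows(dp=[[0.02,0,0],[0.03,0,0],[0.04,0,0],[0.05,0,0],[0.05,0,0]], rot=[[0,0,0],[0,0,0],[0,0,0],[0,0,0],[0,0,0]])

```text
clock: 8.05
eef_pos: [489.2, -121.8, 19.3]
tcp_rot: [-3.141, 0.0, 1.482]
contact_force: [-0.5, -3.8, -0.7]
opening: 0.351
grasp_force: 2.0
```

Emit:
play_rows(dp=[[0.01,0,0],[0.02,0,0],[0.03,0,0],[0.03,0,0]], rot=[[0,0,0],[0,0,0],[0,0,0],[0,0,0]])

```text
clock: 8.38
eef_pos: [489.3, -121.7, 19.3]
tcp_rot: [-3.142, 0.002, 1.483]
contact_force: [-2.3, -12.7, -0.7]
opening: 0.347
grasp_force: 6.8
```

The force has risen to 13 N with no further travel, so the offcut is snug. Drawing back.

Emit:
play_rows(dp=[[-0.03,0,0],[-0.2,0,0],[-0.7,0,0],[-1.4,0,0],[-2.2,0,0]], rot=[[0,0,0],[0,0,0],[0,0,0],[0,0,0],[0,0,0]])

```text
clock: 8.8
eef_pos: [481.6, -208.3, 19.3]
tcp_rot: [3.142, -0.0, 1.484]
contact_force: [0.5, -0.3, 0.4]
opening: 0.354
grasp_force: 0.0
```

Emit:
play_rows(dp=[[-0.4,0,-0.5],[-0.4,0,-1.4],[-0.5,0,-2.3],[-0.5,0,-3.2],[-0.5,0,-3.2]], rot=[[0,0,0],[0,0,0],[0,0,0],[0,0,0],[0,0,0]])

```text
clock: 9.22
eef_pos: [483.3, -230.1, 153.8]
tcp_rot: [3.132, 0.003, 1.481]
contact_force: [0.7, -1.1, 0.5]
opening: 0.35
grasp_force: 0.0
```

Emit:
play_rows(dp=[[0,0,0],[0,0,0],[0,0,0]], rot=[[0,0,0],[0,0,0],[0,0,0]])

```text
clock: 9.47
eef_pos: [479.0, -227.5, 146.1]
tcp_rot: [-3.14, -0.001, 1.482]
contact_force: [-0.9, -0.3, -0.6]
opening: 0.352
grasp_force: 0.0
```

```bash
python3 - <<'E'
from h import *
from rig import optics
f=optics.grab_frame('top');im=f["color"]
cv2.imwrite('pics/t5.png',cv2.resize(im[100:235,265:435],None,fx=4.5,fy=4.4,interpolation=cv2.INTER_CUBIC)[:,:,::-1])
plan(-69,-66,18)
E
```

```text
clock 9.5167 board [[ -68.66022609 -172.47532244]] 145.93188120700043 dp [2.66 0.01 3.2 ] rot [-0.02 -0.01  0.03] F [ 0.13436792 -0.33295237 -0.19408645] q [-0.45  0.31  1.91  0.    0.92 -0.36] op 0.3537005924779255
```

View pics/t5.png

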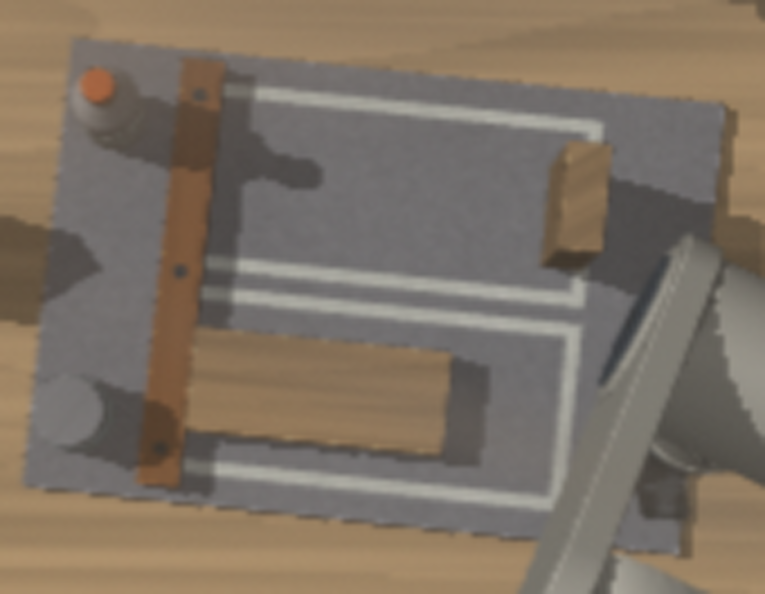

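The offcut is snug and square against the batten, with its top end at crop x 187–197. It lies between the tape lines, its foot end is at (448,350)–(440,455), and the short one hasn't moved.

```bash
python3 -c "
from rig import r
print(r.sign_off())"
```

```text
the job is handed in; nothing more can be done
None
```

The tall offcut was tipped flat in its bay, pushed snug and square against the batten, and the arm drawn back. The short one is still standing, and the job was handed in at about 9.5 s; the hand-in returned no verdict.

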